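# Set the length stop of the soap cutter

## Robot

A 7-joint arm with a two-finger parallel gripper is mounted at the origin on the work surface. World frame = base frame: x ahead of the robot, y to its left, z up, the work surface at z = 0. Lengths are in m, angles in rad, forces in N, time in s.
With the tool pointing down it reaches from about 0.4 to 0.85 m from the base axis. Payload 4.5 kg.
Tool frame: the origin (TCP) lies between the finger pads, 19 mm behind the fingertips; this is the grasp point; z points along the fingers, y is the line along which they close (so a half turn about z gives the same grasp; the last joint's range is limited). The gripper opens to 85 mm and grips with 20 to 120 N. Pads are 22 mm wide; open, the fingers measure 114 mm over their backs; the gripper's body (76 mm by 85 mm) begins 54 mm behind the grasp point. The pads swing forward as they close: fully open they stand 13 mm farther back than shut.
Start: joints at [1.292, 0.689, -0.195, 1.565, 0.157, 0.902, -0.215], TCP at [0.192, -0.595, 0.25] pointing down, gripper open.
Joint ranges: [-3.01, 3.01], [-0.46, 2.08], [-1.47, 1.51], [0.13, 2.56], [-1, 4.14], [0.04, 2.09], [-2.66, 2.66]. Speed limits (rad/s): [2.57, 2.57, 3.14, 3.14, 3.14, 3.14, 3.14].

## Interface

Orientations are given as a rotation vector (axis times angle).
In Python, from station import r, snapshot, calibration gives the robot as it stands (r), with the cameras as plain functions.
- The arm moves only by the tool shift_gripper, called as a command line: name --argument value ..., lists and objects as JSON in quotes. Schema: {"type":"object","properties":{"moves":{"type":"array","items":{"type":"object","properties":{"dx":{"type":"number"},"dy":{"type":"number"},"dz":{"type":"number"},"rz":{"type":"number"}},"additionalProperties":false},"minItems":1,"maxItems":8},"jaw":{"type":"number"},"only":{"type":"string"},"quiet":{"type":"boolean"},"lines":{"type":"string"}},"required":["moves"],"additionalProperties":false}. moves is a list of rows, 1 to 8 of them, each an object with the fields dx, dy, dz (the shift in m), rz (a turn about the tool's z in rad); a field left out counts as zero; each row shifts and turns the commanded pose from where the row before left it, along the tool's axes as they then stand; what a row does not reach is not made up. A row lasts 1/8 s, in which the tool goes at most 0.0625 m and 0.188 rad, less where a joint would pass 70% of its speed; a pose out of reach is approached as far as the arm can. jaw is the finger opening in m, set as the call begins (left out keeps the last). The fingers move at their own pace and stop on an object; the grip force is fixed at half the most. Time passes only in rows, so rows that do not move let the fingers close. The tool returns the time, the measured TCP pose, the force, the opening and the grip force at its end. only (a regular expression) keeps the lines of the reply that match it, lines (a string "A,B") keeps lines A to B, and quiet returns only ok. Input that does not fit is refused with a message, and nothing moves.
- r.sense(): the state, without advancing time (a new reading comes with each control period).
- snapshot(name): name is "side" or "top"; returns (picture, depth): 384x512x3 uint8, blue, green, red; 384x512 float32, m along the optical axis (not along the pixel's ray), 0 where there is no reading.
- calibration(name): a dict with "fx", "fy", "cx", "cy" (pixels), "k1" (the pictures are not rectified: a ray, as slopes to the right and down, at radius r is drawn at 1 + k1 r^2 times it, then the intrinsics apply), "xyz" and "attitude" of the camera in the world. Camera axes: x right, y up, looking along -z (the intrinsics and any distortion apply to the point x, -y, -z); pixel columns grow to the right and rows downward; lengths in m; the calibration is good to about 2 mm. A picture is of the moment at which its call begins. calibration takes no time and is no camera call.
- r.job_done(): hands the job in; it is judged then, once.
The state is a dict: "clock": time; "joint_pos": joint angles; "joint_velocities": joint speeds; "joint_torque": joint torques, N m; "eef_pos": TCP position; "eef_rot": TCP orientation; "ft_force": force on the tool from outside, world axes, zero at the start; "ft_torque": the same for the moment, N m; "opening": finger opening in m; "grip_force": force on a finger pad.
Only numpy, scipy, OpenCV 4.12 (cv2) and the standard library are available. Lean on these libraries where they do the work, as an engineer would, in place of code of your own. Each camera call takes 0.05 s, during which the arm holds its last target. There are 200 camera calls.

## Task

Set the soap cutter's length stop: grip the upright fin of the orange cam lever, slide the spring-loaded stop leg along its rail with the lever still open until you feel it seat gently against the blue length mark, then keep it snug on the mark while you slide the lever fully across to closed. The leg springs back if let go, so finish still gripping the fin, with the leg on the mark and the lever closed, ready for a colleague to tighten it; do not ram the mark and leave everything else on the table where it is.

Things in the scene. Friction and masses are not known exactly. Their poses are not given: they have to be found in the camera images.
- jig: Soap cutting jig, fixed: plywood board 200 (x) by 440 (y) by 18 mm, aluminium rail along its y (centreline x = -30 mm, top 40 mm up), 63 mm high fence at its +x edge, cream loaf 68 mm high at its +y end. Origin on the table, board spans x -90..110, y -220..220 mm. The leg slides along its +y, the lever closes along its +x. Turned up to 0.3 rad; x roughly away from the robot, y to its left.
- stop_leg (a joint): Position of the steel stop leg (saddle on the rail, 110 x 50 mm top plate 62 mm above the table, arm into the trough) along the jig's +y, in m: 0 at rest near the rail's -y end, at most 0.16. A spring pulls it back with about 4 N at rest, 5 N at the mark, and returns it to 0 when let go. It cannot turn.
- cam_lever (a joint): Position of the orange cam lever on the leg's top plate along the jig's +x, in m: 0 open (robot's side), 0.036 fully closed, at a hard stop. It rides with the leg, slides with about 2 N friction and stays where left; it starts within 5 mm of open. Closed from 0.032 on. Closing it does not hold the leg against the spring.
- lever_grip (a point): On the centreline of the lever's upright fin, 102 mm above the table: put the TCP here, tool pointing down, fingers closing along the jig's y (free room on both sides above 70 mm). Fin 16 mm thick (jig's y), 26 mm long (x), 69 to 121 mm above the table. So gripped, moving along the jig's y slides the leg, along its x the lever. Axes as the jig's.
- stop_face (a point): Centre of the leg's dark nose face that meets the mark, 34 mm above the table on the rail's centreline, 35 mm in the jig's +y direction from the fin's centreline. Axes as the jig's; moves with the leg.
- mark_face (a point): Centre of the blue length mark's face that the leg's nose seats against, 34 mm above the table, facing the jig's -y. The clip is 34 mm wide, 24 mm long, 50 mm high, fixed on the rail 60 to 120 mm ahead of the resting nose; it is hard and does not give. Seated: stop_face less than 3 mm short of it along the jig's y. Axes as the jig's.
- soap_bar: A loose cut soap bar, 55 x 24 x 45 mm high, standing on edge on the jig board in the trough by the loaf, beyond the leg's reach; origin under its centre. Leave alone.
- jug: Clear plastic jug, 110 mm wide, 140 mm high, origin under its centre. Leave alone.
- amber_a: Small amber bottle, 40 mm wide, 90 mm high, origin under its centre. Leave alone.
- amber_b: Small amber bottle like the other one. Leave alone.
- flask: Aluminium bottle, 64 mm wide, 160 mm high, origin under its centre. Leave alone.
- jar: Green glass jar, 76 mm wide, 110 mm high, origin under its centre. Leave alone.
- spatula: Spatula with a wooden handle lying on the table. Leave alone.

How it is judged:
By the outcome, as a careful person would: the job done as asked, in the order asked, and still so for the second after the job is handed in, while the arm keeps its last pose, push and grip.
It also fails if it takes over 32 s, if anything falls off the work surface, if the arm or the gripper's body presses on something with over 40 N, if the wrist force passes 120 N, or if a joint passes its speed limit or range.

## Working session

There is one attempt and no reset: what is moved stays moved. The work goes in short steps, Python scripts to look and compute and a tool call to move; the robot and the scene stay as the last step left them, time stands still between calls to the robot, and variables do not carry over. Pictures are saved under pics/ and viewed, at most 10 in all, crops included, and the job is handed in when it is done.

```bash
ls; mkdir -p pics
```

Run:
```python
from station import r, snapshot, calibration
import cv2,numpy as np
for n in("top","side"):
    p,d=snapshot(n); cv2.imwrite(f"pics/{n}0.png",p); np.save(f"pics/{n}0.npy",d); c=calibration(n); print(n,c)
s=r.sense(); print(s["clock"],s["eef_pos"],s["eef_rot"],s["ft_force"],s["opening"])
```

```text
pics
station.py
top {'fx': 425.6729052928247, 'fy': 425.6729052928247, 'cx': 258.0957182677201, 'cy': 187.84787938593695, 'k1': -0.012573677356682342, 'xyz': array([0.35583495, 0.04249013, 1.49229784]), 'attitude': array([ 0.08138764, -0.11145104, -1.53843718])}
side {'fx': 349.3460175151006, 'fy': 349.3460175151006, 'cx': 253.45949471497758, 'cy': 189.5381178231206, 'k1': -0.07412788309376951, 'xyz': array([ 0.36345276, -0.66648426,  0.84472503]), 'attitude': array([ 0.72848825, -0.09101796, -0.2399436 ])}
0.1 [ 0.19211036 -0.59416607  0.24925247] [-3.10163431e+00 -4.89218763e-01  5.74497951e-04] [-0.58995777  0.18967945 -0.42419519] 0.08550690474165092
```

View pics/top0.png

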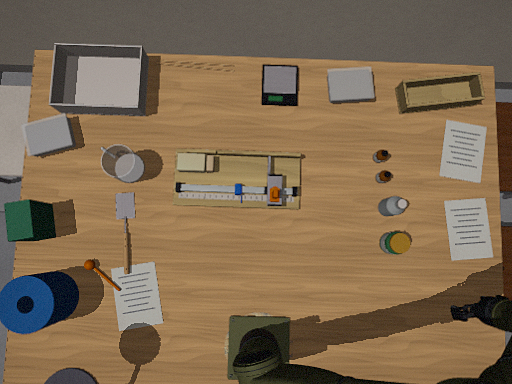

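View pics/side0.png

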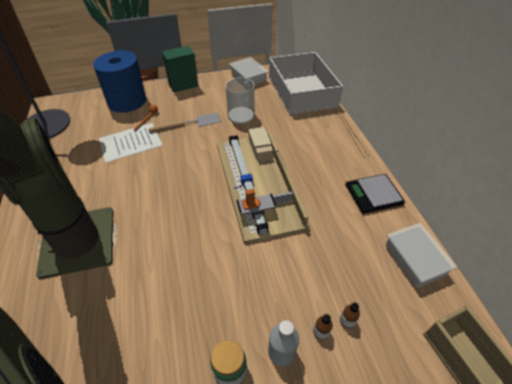

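Top view: jig spans cols 175–300, rows 150–208, with the orange fin at about (275,193) and the blue mark at (239,189). In the side view the fin is at about (250,198) and the mark at (246,181). Next I'll measure.

Create h.py:
```python
import cv2,numpy as np
from scipy.spatial.transform import Rotation as R
from station import r, snapshot, calibration
def cloud(n,p,d):
    c=calibration(n); h,w=d.shape
    u,v=np.meshgrid(np.arange(w),np.arange(h))
    K=np.array([[c["fx"],0,c["cx"]],[0,c["fy"],c["cy"]],[0,0,1]])
    q=cv2.undistortPoints(np.stack([u,v],-1).reshape(-1,1,2).astype(float),K,np.array([c["k1"],0,0,0,0.])).reshape(h,w,2)
    ray=np.stack([q[...,0],-q[...,1],-np.ones((h,w))],-1)
    dirs=ray@R.from_rotvec(c["attitude"]).as_matrix().T
    return c["xyz"],dirs,c["xyz"]+dirs*d[...,None]
def onz(o,dirs,z): return o+dirs*((z-o[2])/dirs[...,2])[...,None]
def hue(p,a,b,s=140,v=50): return cv2.inRange(cv2.cvtColor(p,cv2.COLOR_BGR2HSV),(a,s,v),(b,255,255))>0
```

Run:
```python
from h import *
for n,roi in(("top",(140,215,170,305)),("side",(125,245,215,310))):
    p=cv2.imread(f"pics/{n}0.png");d=np.load(f"pics/{n}0.npy");o,D,P=cloud(n,p,d)
    m=np.zeros(d.shape,bool);m[roi[0]:roi[1],roi[2]:roi[3]]=1
    z=P[...,2]
    for nm,mask in(("orange",hue(p,3,18,170)),("blue",hue(p,105,125,150))):
        k=m&mask; q=P[k]; print(n,nm,k.sum(),"mean",q.mean(0).round(4),"min",q.min(0).round(3),"max",q.max(0).round(3), "px",np.argwhere(k).mean(0).round(1))
        t=k&(z>(0.105 if nm=="orange" else .045)); print("  top",t.sum(),P[t].mean(0).round(4), np.percentile(P[t],[2,98],axis=0).round(4).tolist())
    k=(m&(z>.010)&(z<.12)).astype(np.uint8)
    cn=max(cv2.findContours(k,0,2)[0],key=cv2.contourArea)
    b=m&(z>.012)&(z<.024); q=P[b]; rect=cv2.minAreaRect(P[k>0][:,:2].astype(np.float32)); print(n,"jig rect",rect, np.median(q[:,2]))
    big=cv2.resize(p[roi[0]:roi[1],roi[2]:roi[3]],None,fx=5,fy=5,interpolation=2)
    cv2.imwrite(f"pics/{n}_c.png",big[:600,:800])
```

```text
top orange 130 mean [ 0.5096 -0.0353  0.098 ] min [ 0.356 -0.053  0.059] max [0.537 0.042 1.492] px [194.2 274.2]
  top 42 [ 0.509  -0.0355  0.1534] [[0.4749, -0.0463, 0.1105], [0.5241, -0.0171, 0.3745]]
top blue 78 mean [0.526  0.0852 0.0476] min [0.488 0.075 0.016] max [0.546 0.096 0.057] px [189.9 238.1]
  top 64 [0.5298 0.0864 0.051 ] [[0.515, 0.0753, 0.0457], [0.5458, 0.0963, 0.0566]]
top jig rect ((0.5681600570678711, 0.08749605715274811), (0.46543312072753906, 0.24786482751369476), 89.52272033691406) 0.018964739669797837
side orange 182 mean [ 0.5116 -0.0509  0.0951] min [ 0.363 -0.666  0.065] max [ 0.538 -0.026  0.845] px [200.3 250.4]
  top 47 [ 0.506  -0.0695  0.147 ] [[0.3635, -0.6665, 0.1055], [0.5219, -0.0368, 0.8447]]
side blue 55 mean [0.5297 0.0818 0.0482] min [0.515 0.073 0.037] max [0.546 0.094 0.054] px [177.8 245.8]
  top 47 [0.5298 0.0825 0.0493] [[0.5162, 0.0744, 0.0454], [0.5449, 0.0929, 0.053]]
side jig rect ((0.5706884264945984, 0.09218312799930573), (0.4435708820819855, 0.19860319793224335), 89.91243743896484) 0.018352841006703202
```

View pics/top_c.png

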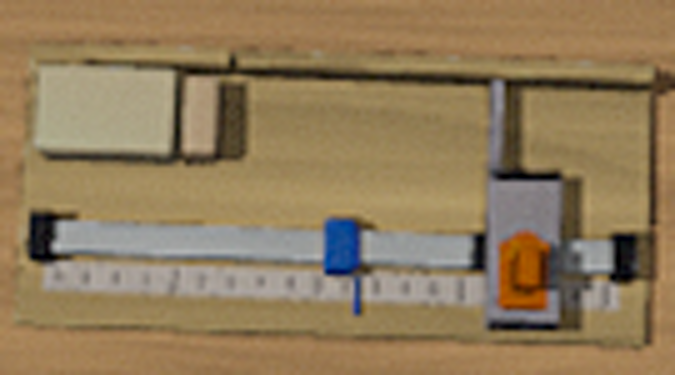

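View pics/side_c.png

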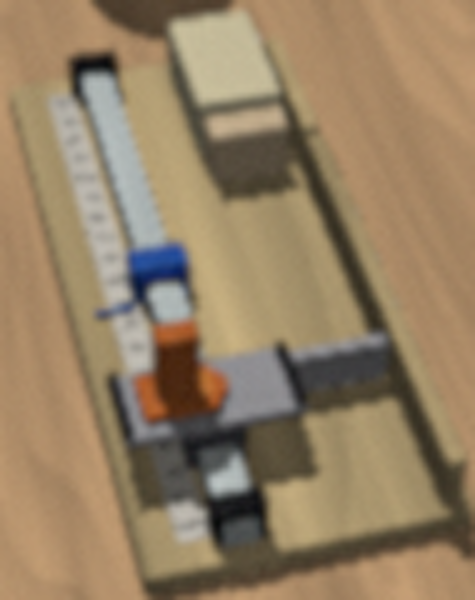

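The top crop shows the rail end caps at px (178.4,187.2) and (295,191.4), the board's near corners at (173,204.4) and (300,209), and the fin top at about (275.3,192.5). The side crop confirms the fin stands up from the lever base at about (250,197). Next, the jig yaw and fin position.

Run:
```python
from h import *
from scipy.ndimage import map_coordinates as mc
def yaw(a,b): v=a-b; return np.arctan2(-v[0],v[1])
p=cv2.imread("pics/top0.png");d=np.load("pics/top0.npy");o,D,P=cloud("top",p,d)
def px(u,v,z):
    dd=np.array([mc(D[...,i],[[v],[u]],order=1)[0] for i in range(3)]); return onz(o,dd,z)
for A,B,z in(((178.4,187.2),(295,191.4),.04),((173,204.4),(300,209),.018),((176.4,149.6),(301,153.6),.063)):
    a,b=px(*A,z),px(*B,z); print(a.round(4),b.round(4),"yaw",yaw(a,b).round(4))
# rail: bright unsaturated pixels at z~.04
for n,roi in(("top",(175,205,180,295)),("side",(125,245,215,310))):
    p=cv2.imread(f"pics/{n}0.png");d=np.load(f"pics/{n}0.npy");o,D,P=cloud(n,p,d)
    hs=cv2.cvtColor(p,cv2.COLOR_BGR2HSV); m=np.zeros(d.shape,bool);m[roi[0]:roi[1],roi[2]:roi[3]]=1
    k=m&(hs[...,1]<50)&(hs[...,2]>140)&(P[...,2]>.034)&(P[...,2]<.046)
    q=onz(o,D,.04)[k]; vx,vy,x,y=cv2.fitLine(q[:,:2].astype(np.float32),cv2.DIST_HUBER,0,.01,.01).ravel()
    if vy<0:vx,vy=-vx,-vy
    print(n,"rail",k.sum(),"yaw",np.arctan2(-vx,vy),"pt",x,y)
    k=m&hue(p,3,20,150)&(d>0)&(P[...,2]>.112)&(P[...,2]<.13)
    print("fin top",k.sum(),onz(o,D,.121)[k].mean(0),np.median(P[k],0),P[k].min(0),P[k].max(0))
    k=m&hue(p,3,20,150)&(d>0)&(P[...,2]>.09)&(P[...,2]<.13); print("fin",k.sum(),P[k].mean(0),P[k].min(0),P[k].max(0), cv2.minAreaRect(P[k][:,:2].astype(np.float32)))
```

```text
[0.5298 0.2903 0.04  ] [ 0.5279 -0.1102  0.04  ] yaw -0.0049
[0.472  0.3095 0.018 ] [ 0.4695 -0.131   0.018 ] yaw -0.0057
[0.6559 0.2999 0.063 ] [ 0.6562 -0.126   0.063 ] yaw 0.0005
top rail 446 yaw -0.0069595133 pt 0.531824 0.13013849
fin top 39 [ 0.51241837 -0.03772342  0.121     ] [ 0.5115625  -0.03689483  0.12164817] [ 0.50108535 -0.04650037  0.11230059] [ 0.52422419 -0.03013541  0.12917608]
fin 46 [ 0.51138561 -0.03745167  0.11862957] [ 0.49966796 -0.04650037  0.09658753] [ 0.52422419 -0.03013541  0.12917608] ((0.512001633644104, -0.038326673209667206), (0.016018984839320183, 0.024676090106368065), 88.49859619140625)
side rail 304 yaw -0.0051972433 pt 0.5328476 0.14146203
fin top 37 [ 0.51200902 -0.04373476  0.121     ] [ 0.51278647 -0.04261386  0.11872325] [ 0.50257005 -0.04734394  0.11260555] [ 0.52281578 -0.03571459  0.12302   ]
fin 76 [ 0.51208116 -0.04338216  0.10916833] [ 0.50087207 -0.04734394  0.09051536] [ 0.52378357 -0.03571459  0.12302   ] ((0.5124086737632751, -0.041681479662656784), (0.011383724398911, 0.022963490337133408), 87.61074829101562)
```

shift_gripper --moves '[{"rz": 0.16}, {"rz": 0.16}, {"dx": 0.027, "dy": -0.046}, {"dx": 0.027, "dy": -0.046}, {"dx": 0.027, "dy": -0.046}, {"dx": 0.027, "dy": -0.046}, {"dx": 0.027, "dy": -0.046}, {"dx": 0.027, "dy": -0.046}]' --jaw 0.06

```text
clock: 1.1
eef_pos: [0.357, -0.3182, 0.2498]
eef_rot: [-3.141, 0.011, 0.0]
ft_force: [0.8, 0.7, 0.5]
opening: 0.0598
grip_force: 0.0
```

shift_gripper --moves '[{"dx": 0.025, "dy": -0.046}, {"dx": 0.025, "dy": -0.046}, {"dx": 0.025, "dy": -0.046}, {"dx": 0.025, "dy": -0.046}, {"dx": 0.025, "dy": -0.046}, {"dx": 0.025, "dy": -0.046}, {}, {}]' --jaw 0.06

```text
clock: 2.1
eef_pos: [0.5077, -0.0454, 0.2496]
eef_rot: [3.141, -0.011, -0.002]
ft_force: [0.7, -0.3, -0.7]
opening: 0.0598
grip_force: 0.0
```

Run:
```python
from h import *
s=r.sense(); print(s["eef_pos"],s["eef_rot"],s["ft_force"])
p,d=snapshot("side"); cv2.imwrite("pics/s1.png",cv2.resize(p[90:270,150:350],None,fx=3,fy=3))
```

```text
[ 0.50766371 -0.0453809   0.24962532] [ 3.14085257e+00 -1.11817194e-02 -2.18077243e-03] [ 0.65515708 -0.25300835 -0.74540011]
```

View pics/s1.png

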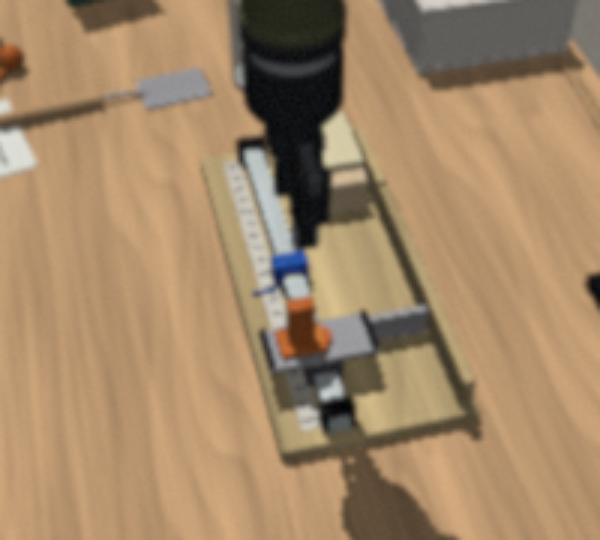

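The gripper hangs above the scene with the fin still undisturbed at crop (300,320). Shift and descend.

shift_gripper --moves '[{"dx": 0.004, "dy": -0.006, "dz": 0.02}, {"dz": 0.03}, {"dz": 0.03}, {"dz": 0.03}, {"dz": 0.025}, {"dz": 0.012}, {}, {}]' --jaw 0.06

```text
clock: 3.15
eef_pos: [0.5129, -0.0394, 0.1038]
eef_rot: [3.141, -0.012, 0.002]
ft_force: [0.4, 0.2, -0.7]
opening: 0.06
grip_force: 0.0
```

shift_gripper --moves '[{"dz": 0.0015}, {}, {}, {}, {}, {}, {}, {}]' --jaw 0.005

```text
clock: 4.15
eef_pos: [0.5126, -0.038, 0.102]
eef_rot: [-3.141, 0.01, -0.001]
ft_force: [-0.5, 3.7, 5.8]
opening: 0.0154
grip_force: 59.3
```

Gripped (15.4 mm). Slide along the rail, then slow down well before the mark.

shift_gripper --moves '[{"dy": -0.006}, {"dy": -0.01}, {"dy": -0.012}, {"dy": -0.012}, {"dy": -0.012}, {"dy": -0.006}, {}, {}]'

```text
clock: 5.15
eef_pos: [0.5129, 0.0175, 0.102]
eef_rot: [3.139, -0.013, 0.001]
ft_force: [-0.2, -3.6, 6.9]
opening: 0.0153
grip_force: 59.7
```

```bash
python3 - <<'E'
from h import *
p,d=snapshot("top");q,e=snapshot("side")
a=cv2.resize(p[150:215,210:310],None,fx=5,fy=5,interpolation=2);b=cv2.resize(q[130:230,210:310],None,fx=5,fy=5,interpolation=2)
cv2.imwrite("pics/c2a.png",b)
E
```

```text
(no output)
```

View pics/c2a.png

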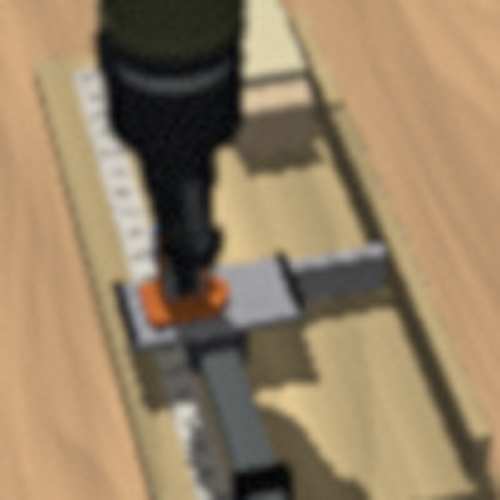

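The leg rides along with the fin held, the lever still at the open side. About 20 mm should remain.

shift_gripper --moves '[{"dy": -0.004}, {"dy": -0.004}, {"dy": -0.003}, {"dy": -0.002}, {}, {}]'

```text
clock: 6.0
eef_pos: [0.513, 0.03, 0.102]
eef_rot: [3.139, -0.013, 0.001]
ft_force: [-0.5, -4.3, 6.5]
opening: 0.0155
grip_force: 59.7
```

shift_gripper --moves '[{"dy": -0.001}, {"dy": -0.001}, {}]'

```text
clock: 6.38
eef_pos: [0.513, 0.0318, 0.102]
eef_rot: [3.139, -0.014, 0.001]
ft_force: [-1.5, -4.5, 6.8]
opening: 0.015
grip_force: 59.7
```

shift_gripper --moves '[{"dy": -0.001}, {"dy": -0.001}, {}]'

```text
clock: 6.75
eef_pos: [0.513, 0.0338, 0.102]
eef_rot: [3.139, -0.014, 0.001]
ft_force: [-0.2, -4.7, 6.8]
opening: 0.0151
grip_force: 59.7
```

shift_gripper --moves '[{"dy": -0.001}, {"dy": -0.001}, {}]'

```text
clock: 7.12
eef_pos: [0.513, 0.0357, 0.102]
eef_rot: [3.139, -0.014, 0.001]
ft_force: [-0.0, -4.6, 6.8]
opening: 0.0152
grip_force: 59.7
```

shift_gripper --moves '[{"dy": -0.001}, {}]'

```text
clock: 7.38
eef_pos: [0.513, 0.0367, 0.102]
eef_rot: [3.139, -0.014, 0.001]
ft_force: [-0.7, -4.9, 6.6]
opening: 0.0151
grip_force: 59.7
```

shift_gripper --moves '[{"dy": -0.001}, {}]'

```text
clock: 7.62
eef_pos: [0.513, 0.0377, 0.102]
eef_rot: [3.139, -0.014, 0.001]
ft_force: [-1.4, -5.5, 7.4]
opening: 0.015
grip_force: 59.7
```

shift_gripper --moves '[{"dy": -0.001}, {}]'

```text
clock: 7.88
eef_pos: [0.513, 0.0387, 0.102]
eef_rot: [3.139, -0.014, 0.001]
ft_force: [-0.2, -4.0, 6.0]
opening: 0.0154
grip_force: 59.7
```

Run:
```python
from station import r, snapshot, calibration
import numpy as np
print(np.round(r.sense()["eef_pos"],4),r.sense()["ft_force"])
```

```text
[0.513  0.0387 0.102 ] [-0.2401648  -4.04960339  6.01203535]
```

Not touching yet (noise about ±0.7 N); continue in 0.5–1 mm steps.

shift_gripper --moves '[{"dy": -0.001}, {}]'

```text
clock: 8.12
eef_pos: [0.5131, 0.0392, 0.102]
eef_rot: [3.138, -0.014, 0.001]
ft_force: [-1.1, -6.3, 6.7]
opening: 0.0153
grip_force: 59.7
```

shift_gripper --moves '[{"dy": -0.0007}, {}]'

```text
clock: 8.38
eef_pos: [0.5131, 0.0393, 0.102]
eef_rot: [3.137, -0.015, 0.001]
ft_force: [0.1, -7.4, 6.6]
opening: 0.0152
grip_force: 59.7
```

Contact felt at y≈0.039 (force rising −4.5 → −7.4 N while motion stopped). Add a little preload, then close the lever while watching the force.

shift_gripper --moves '[{"dy": -0.0006}, {}, {}]'

```text
clock: 8.75
eef_pos: [0.513, 0.0393, 0.102]
eef_rot: [3.137, -0.016, 0.0]
ft_force: [-0.1, -8.3, 6.0]
opening: 0.0153
grip_force: 59.7
```

shift_gripper --moves '[{"dx": 0.002}, {"dx": 0.003}, {"dx": 0.003}, {"dx": 0.003}, {"dx": 0.002}, {}]'

```text
clock: 9.5
eef_pos: [0.5256, 0.0392, 0.102]
eef_rot: [3.137, -0.016, -0.001]
ft_force: [-0.8, -8.6, 6.2]
opening: 0.0153
grip_force: 59.9
```

shift_gripper --moves '[{"dx": 0.003}, {"dx": 0.003}, {"dx": 0.003}, {"dx": 0.003}, {"dx": 0.002}, {}]'

```text
clock: 10.25
eef_pos: [0.5397, 0.0392, 0.102]
eef_rot: [3.137, -0.015, -0.001]
ft_force: [-2.1, -7.7, 7.7]
opening: 0.0152
grip_force: 59.9
```

Moved 26.7 mm; continue gently to the hard stop.

shift_gripper --moves '[{"dx": 0.002}, {"dx": 0.002}, {}]'

```text
clock: 10.62
eef_pos: [0.5437, 0.0391, 0.102]
eef_rot: [3.137, -0.015, -0.001]
ft_force: [-1.3, -8.3, 7.9]
opening: 0.0157
grip_force: 59.9
```

shift_gripper --moves '[{"dx": 0.001}, {"dx": 0.001}, {}]'

```text
clock: 11.0
eef_pos: [0.5452, 0.0391, 0.102]
eef_rot: [3.137, -0.015, -0.002]
ft_force: [-2.3, -7.7, 8.4]
opening: 0.0154
grip_force: 60.0
```

shift_gripper --moves '[{"dx": 0.001}, {}]'

```text
clock: 11.25
eef_pos: [0.5453, 0.0391, 0.102]
eef_rot: [3.137, -0.015, -0.005]
ft_force: [-4.7, -7.4, 8.6]
opening: 0.0156
grip_force: 60.2
```

The lever hit the hard stop after 32.3 mm (x force rising, motion stopped). A confirming look.

shift_gripper --moves '[{"dx": 0.0005}, {}, {}, {}]'

```text
clock: 11.75
eef_pos: [0.5453, 0.0391, 0.102]
eef_rot: [3.136, -0.015, -0.006]
ft_force: [-5.2, -8.1, 9.8]
opening: 0.0153
grip_force: 60.2Traceback (most recent call last):
```

Run:
```python
from h import *
p,d=snapshot("top");q,e=snapshot("side")
a=cv2.resize(p[140:215,210:310],(500,375),interpolation=2)
b=cv2.resize(q[130:230,210:270],(300,500),interpolation=2)
a=cv2.copyMakeBorder(a,0,125,0,0,cv2.BORDER_CONSTANT)
cv2.imwrite("pics/f.png",np.hstack([a,b]))
for n,im,dd in(("top",p,d),("side",q,e)):
    o,D,P=cloud(n,im,dd);z=P[...,2];k=hue(im,3,20,150)&(z>.06)&(z<.125)&(P[...,0]>.45)&(P[...,0]<.6)&(abs(P[...,1])<.15)
    print(n,k.sum(),P[k].min(0),P[k].max(0))
```

```text
  File "<stdin>", line 9, in <module>
    return umr_minimum(a, axis, None, out, keepdims, initial, where)
ValueError: zero-size array to reduction operation minimum which has no identity
```

View pics/f.png

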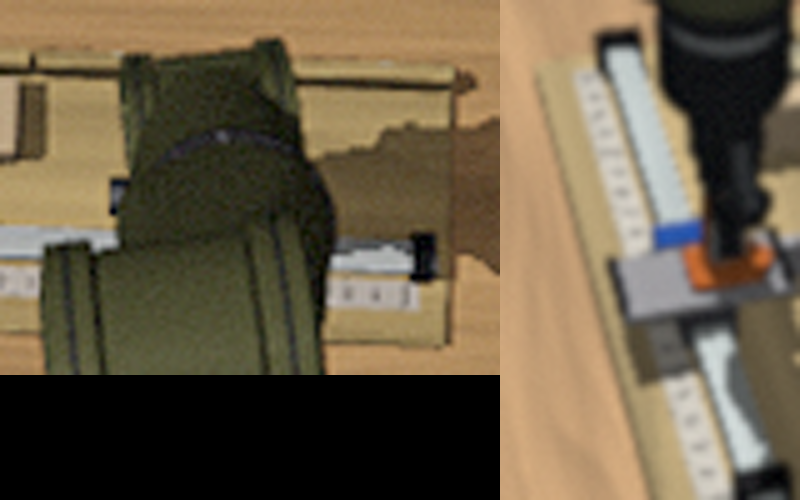

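The side view (right panel) shows the lever base at (730,262), across to the far side of the plate. The plate is right up against the blue mark at (678,235), and the fin is still gripped. Forces are steady.

```bash
python3 -c "
from station import r, snapshot, calibration
print(r.job_done())"
```

```text
the job is handed in; nothing more can be done
None
```

Job handed in at about 12 s: the leg is held snug on the blue mark (light contact, about 8 N total), the lever is closed against its hard stop, and the fin is still gripped; the hand-in gave no verdict.

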